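# Turn the sticky lock of the medicine box and hold it open

## Task

Take the key with the rectangular bow out of the wooden key block and put it into the lock on top of the grey medicine box; the pins stick, so wiggle it a little until it goes fully home. Then turn it a quarter turn clockwise, which draws back the hatch, and finish holding the key turned against its spring: do not let go. Leave the key with the round bow in its slot and do not knock the other things about.

Things in the scene. Friction and masses are not known exactly. Their poses are not given: they have to be found in the camera images.
- key_center (a point): Key to use: black RECTANGULAR bow 10 thick x 36 wide x 40 mm tall. Point: bow centre, 64 mm above the blade tip, 20 mm above the bow's lower edge. x through the bow's thickness (close fingers along it), y along its width, z up the key. It stands upright, blade down, in one of the block's two slots, bow's lower edge 3 mm above the block. Same either way round (half turn about z).
- key_tip (a point): Tip of that key's blade, 64 mm below key_center; same axes. The steel blade is 4 thick x 16 wide x 45 mm long, its last 5 mm tapered to 2 x 10; it stands 42 mm deep in the block.
- round_center (a point): The other key, to be left alone: ROUND black bow, 40 mm across, 10 mm thick; shorter blade. Point: centre of its bow. It stands in the other slot of the block.
- key_block: Wooden block fixed to the worktop, 60 (x) x 170 (y) x 50 mm tall, two slots along its y, at y = -45 and +45 mm, each holding one key (which is in which varies). Origin: centre of its underside.
- lock_box: Grey steel medicine box fixed to the worktop, 130 (x) x 200 (y) x 95 mm tall; origin under its centre. The +y part of its top is a flat deck with the round lock (steel ring 52 mm across, 2 mm high) at (0, +55 mm); the -y part, level with it, has an 80 x 35 mm opening shut by a steel sliding hatch under the top, which the turning lock draws back (+x) by about 43 mm.
- keyway (a point): Centre of the keyway's mouth, level with the deck, 95 mm above the worktop; turns with the cylinder. z up out of the slot; the slot, 17.4 mm long, 5.4 mm wide, runs along y; the mouth is bevelled to 24.4 x 12.4 mm in the top 6 mm. The key goes in along -z, its width along y. Fully home: tip 40 mm down, bow's lower edge 5 mm above the deck.
- lock_plug (a joint): Cylinder's turn in rad: 0 as found, positive clockwise from above, -0.4 to 1.57 (stop). A spring pulls it back to 0 (about 0.1 N m at a quarter turn); key play 0.09 rad. The key's tip meets a spring (2 to 5 N) 29.5 mm down and sticks hard at 31 mm: twist the key 0.25 to 0.45 rad to either side, then press, and it goes home. Only fully home does it turn past 0.4 rad.
- key_square: The key to use as a whole body; origin at the blade's tip, same axes as key_center.
- lime: Bystander: green lime, 52x45x45 mm, standing loose on the worktop; origin under its centre.
- salt_shaker: Bystander: clear salt shaker with a grey cap, 44 mm wide, 90 mm tall, standing loose on the worktop; origin under its centre.
- pepper_mill: Bystander: dark wooden pepper mill, 58 mm wide, 170 mm tall, standing loose on the worktop; origin under its centre.
- honey_jar: Bystander: glass jar with a dark lid, 65 mm wide, 86 mm tall, standing loose on the worktop; origin under its centre.
- grey_cup: Bystander: plain grey cup without handle, 74 mm wide, 98 mm tall, standing loose on the worktop; origin under its centre.

How it is judged:
By the outcome, as a careful person would: the job done as asked, in the order asked, and still so for the second after the job is handed in, while the arm keeps its last pose, push and grip.
It also fails if it takes over 42 s, if anything falls off the work surface, if the arm or the gripper's body presses on something with over 40 N, if the wrist force passes 120 N, or if a joint passes its speed limit or range.

## Robot

A 6-joint arm with a two-finger parallel gripper is mounted at the origin on a cart in front of the work surface, level with it; the furniture and walls round the work are solid. World frame = base frame: x ahead of the robot, y to its left, z up, the work surface at z = 0. Lengths are in m, angles in rad, forces in N, time in s.
With the tool pointing down it reaches from about 0.3 to 0.875 m from the base axis. Payload 4.2 kg.
Tool frame: the origin (TCP) lies midway between the tips of the shut fingers; the grasp point (between the pads) lies 19 mm behind it; z points along the fingers, y is the line along which they close (so a half turn about z gives the same grasp; the last joint's range is limited). The gripper opens to 85 mm and grips with 20 to 120 N. Pads are 22 mm wide; open, the fingers measure 114 mm over their backs; the gripper's body (76 mm by 85 mm) begins 54 mm behind the grasp point. The pads swing forward as they close: fully open they stand 13 mm farther back than shut.
Start: joints at [-1.185, 0.32, 1.565, -0, 1.257, -0.02], TCP at [0.227, -0.528, 0.231] pointing down, gripper open.
Joint ranges: [-3.11, 3.11], [-0.84, 2.01], [0.21, 2.61], [-1.34, 4.49], [0.05, 2.63], [-2.56, 2.56]. Speed limits (rad/s): [2.57, 2.57, 3.14, 3.14, 3.14, 3.14].

## Interface

Orientations are given as a rotation vector (axis times angle).
In Python, from station import bot gives the robot as it stands. The module is installed in compiled form; this text tells all that it offers.
- The arm moves only by the shell command python3 -m inch 'ROWS'. ROWS is JSON, a list of rows, each a list of 3 entries, a list of its own where there are three numbers: the shift along the tool's x, y, z in mm, then the turn, a rotation vector about the tool's x, y, z in rad, then the opening, from -1 (shut) to 1 (fully open), so that 0 is half open. A call has 1 to 10 rows; each row shifts and turns the commanded pose from where the row before left it, along the tool's axes as they then stand; what a row does not reach is not made up. A row lasts 1/8 s, in which the tool goes at most 62.5 mm and 10.7 degrees, less where a joint would pass 70% of its speed; a pose out of reach is approached as far as the arm can. A call with a gripper value outside its range is refused whole. The fingers move at their own pace and stop on an object; the grip force is fixed at half the most. Time passes only in rows, so rows that do not move let the fingers close. It gives the time, the measured TCP pose, the force, the opening and the grip force at its end, in the units of the state.
- bot.observe(): the state, without advancing time (a new reading comes with each control period).
- bot.grab_frame(name): name is "side" or "top" or "wrist"; returns a dict with "color" (400x640x3 uint8, blue, green, red), "K" (3x3 intrinsics, pixels), "rvec" (rotation vector, rad) and "tvec" (3), from world to camera coordinates, as OpenCV has them. Camera axes: x right, y down, z forward; pixel columns grow to the right and rows downward; lengths in m; the calibration is good to about 2 mm. A picture is of the moment at which its call begins. There is no depth.
- bot.sign_off(): hands the job in; it is judged then, once.
Trained networks look in a picture, given as the dict that the camera call returned (one of the last four; its "shot" number tells which), for a name from the list of things; names that differ only in an ending like _2 or _b are one class to them, and where a whole thing is asked for, a point or a joint stands for the part that bears it (a point fixed in the world has none). Each returns a list of dicts, best first, with "score" (0 to 1); they miss things now and then, are a little off and sometimes report something else, mostly with a low value. They report only what shows in the picture. A call takes as long as a camera call.
- bot.outline_of(query, picture): "region" (400x640 bool, what is visible of it) and "uv" ([column, row] in pixels, amid what is visible of it).
- bot.pinpoint(query, picture): "uv" ([column, row] in pixels: a listed point, or the origin of a listed thing).
The state is a dict: "time": time; "qpos": joint angles; "joint_vel": joint speeds; "joint_torque": joint torques, N m; "tcp_pos": TCP position; "ee_rot": TCP orientation; "ft_force": force on the tool from outside, world axes, zero at the start; "torque": the same for the moment, N m; "opening": finger opening in m; "gripper_force": force on a finger pad.
Only numpy, scipy, OpenCV 4.12 (cv2) and the standard library are available. Lean on these libraries where they do the work, as an engineer would, in place of code of your own. Each camera call takes 0.05 s, during which the arm holds its last target. There are 200 camera calls.

## Working session

There is one attempt and no reset: what is moved stays moved. The work goes in short steps, Python scripts to look and compute and a shell command to move; the robot and the scene stay as the last step left them, time stands still between calls to the robot, and variables do not carry over. Pictures are saved under pics/ and viewed, at most 10 in all, crops included, and the job is handed in when it is done.

```bash
mkdir -p pics
cat > h.py <<'E'
import numpy as np, cv2
from station import bot
from scipy.spatial.transform import Rotation as R
def ray(f,uv):
    Rm=cv2.Rodrigues(np.array(f["rvec"],float))[0]; t=np.array(f["tvec"],float).ravel()
    d=Rm.T@np.linalg.inv(f["K"])@np.array([uv[0],uv[1],1.0]); return -Rm.T@t, d/np.linalg.norm(d)
def onz(f,uv,z):
    o,d=ray(f,uv); return o+d*(z-o[2])/d[2]
def tri(obs):
    A=np.zeros((3,3));b=np.zeros(3);rs=[ray(f,u) for f,u in obs]
    for o,d in rs:
        P=np.eye(3)-np.outer(d,d);A+=P;b+=P@o
    p=np.linalg.solve(A,b); return p,[round(float(np.linalg.norm((np.eye(3)-np.outer(d,d))@(p-o)))*1000,1) for o,d in rs]
def proj(f,P):
    return cv2.projectPoints(np.array(P,float).reshape(-1,1,3),np.array(f["rvec"],float),np.array(f["tvec"],float),np.array(f["K"],float),None)[0].reshape(-1,2)
E
python3 - <<'E'
from h import *
np.set_printoptions(precision=4,suppress=True)
s=bot.observe(); print(s["tcp_pos"],s["ee_rot"],s["opening"],s["time"])
print(R.from_rotvec(s["ee_rot"]).as_matrix())
F={n:bot.grab_frame(n) for n in("side","top")}
for n in F: cv2.imwrite(f"pics/{n}0.png",F[n]["color"]); print(n,ray(F[n],(320,200)))
for q in ["key_center","key_tip","round_center","key_block","lock_box","keyway","lime","salt_shaker","pepper_mill","honey_jar","grey_cup"]:
    o=[]
    for n in F:
        r=bot.pinpoint(q,F[n])
        print(q,n,[(np.round(x["uv"],1).tolist(),round(x["score"],2)) for x in r[:3]])
        if r:o.append((F[n],r[0]["uv"]))
    if len(o)==2: print("   ",*tri(o))
E
```

```text
[ 0.2268 -0.5279  0.2305] [-3.0754 -0.6327  0.0005] 0.08543071656555133 0.0
[[ 0.9188  0.3947 -0.0007]
 [ 0.3947 -0.9188  0.0016]
 [ 0.     -0.0018 -1.    ]]
side (array([-0.2112,  0.968 ,  0.8389]), array([ 0.479 , -0.6849, -0.5491]))
top (array([0.3384, 0.0237, 1.2322]), array([ 0.084 ,  0.0128, -0.9964]))
key_center side [([277.5, 231.9], 0.66)]
key_center top [([249.8, 192.6], 0.49), ([249.8, 189.5], 0.46)]
    [0.4626 0.2467 0.0795] [3.3, 3.3]
key_tip side [([278.2, 249.9], 0.69)]
key_tip top [([194.8, 194.6], 0.3)]
    [0.4149 0.3669 0.1246] [42.4, 42.4]
round_center side []
round_center top [([273.0, 189.4], 0.53)]
key_block side [([287.5, 246.4], 0.84)]
key_block top [([265.9, 190.0], 0.98), ([193.7, 193.9], 0.65)]
    [ 0.4725  0.208  -0.0129] [5.7, 5.7]
lock_box side [([337.9, 189.7], 0.79)]
lock_box top [([387.8, 178.9], 0.78)]
    [ 0.5019 -0.1768  0.0023] [4.9, 4.9]
keyway side [([332.0, 179.1], 0.36), ([276.7, 236.8], 0.26), ([278.3, 253.6], 0.22)]
keyway top [([374.9, 174.0], 0.61)]
    [ 0.5035 -0.1287  0.0776] [8.5, 8.5]
lime side [([318.3, 215.2], 0.66)]
lime top [([329.9, 188.7], 0.74)]
    [ 0.4758  0.0064 -0.0064] [2.9, 2.9]
salt_shaker side [([371.7, 167.2], 0.74)]
salt_shaker top [([463.4, 189.8], 0.71)]
    [ 0.4637 -0.4101  0.0097] [5.1, 5.1]
pepper_mill side [([359.9, 159.3], 0.61), ([279.7, 251.7], 0.23)]
pepper_mill top [([477.2, 165.0], 0.95), ([275.2, 189.8], 0.36)]
    [ 0.5446 -0.4543  0.0098] [1.3, 1.3]
honey_jar side [([245.6, 288.8], 0.77)]
honey_jar top [([197.3, 195.4], 0.83)]
    [ 0.4601  0.4279 -0.0154] [3.3, 3.3]
grey_cup side [([263.6, 306.0], 0.64)]
grey_cup top [([189.8, 229.4], 0.9)]
    [ 0.3577  0.4521 -0.008 ] [3.4, 3.4]
```

Run:
```python
import cv2,numpy as np
t=cv2.imread("pics/top0.png")[140:240,220:420];s=cv2.imread("pics/side0.png")[140:290,240:400]
cv2.imwrite("pics/c1.png",cv2.resize(t,None,fx=4,fy=4,interpolation=cv2.INTER_CUBIC))
cv2.imwrite("pics/c2.png",cv2.resize(s,None,fx=4,fy=4,interpolation=cv2.INTER_CUBIC))
```

```text
(no output)
```

View pics/c1.png

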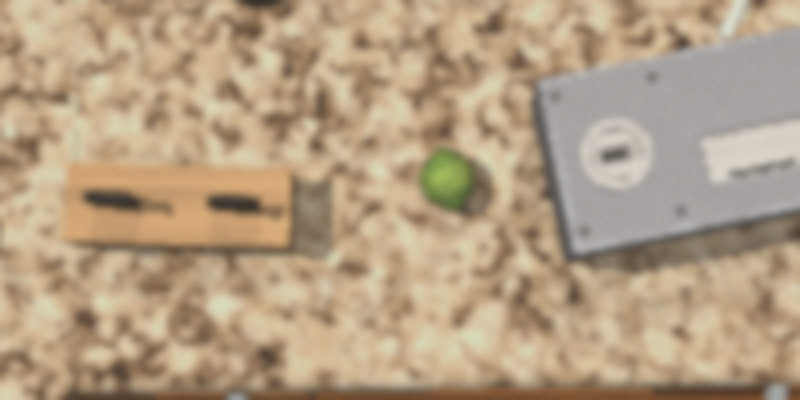

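View pics/c2.png

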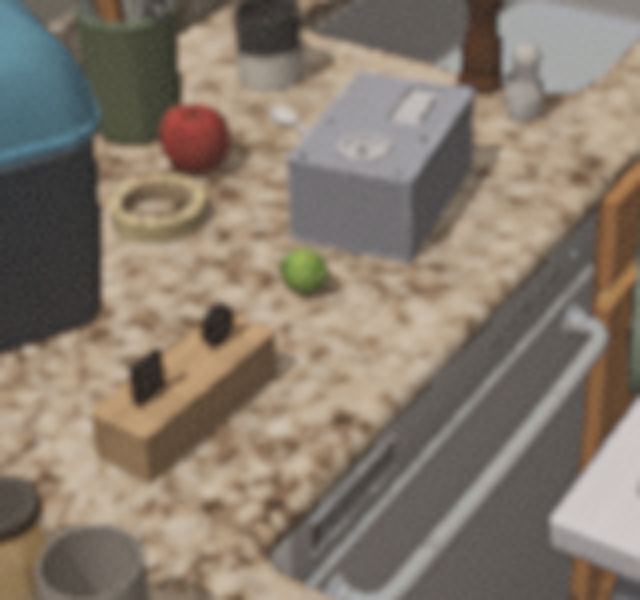

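The crops show the rectangular bow in the block's left slot, at top-camera pixel (250,190), and the round one in the right slot at about (277,191). The lock ring is at top-camera pixel (374,178), and the box is slightly yawed. Next I turn the tool and move above the lock for a wrist look.

```bash
python3 -m inch '[[[0,0,-10],[0,0,-0.166],1],[[0,0,-10],[0,0,-0.166],1],[[0,0,-10],[0,0,-0.166],1],[[0,0,-10],[0,0,-0.166],1],[[0,0,-10],[0,0,-0.166],1],[[0,0,0],[0,0,-0.166],1],[[0,0,0],[0,0,-0.166],1]]'; python3 -m inch '[[[45,20,0],[0,0,0],1],[[45,20,0],[0,0,0],1],[[45,25,0],[0,0,0],1],[[45,25,0],[0,0,0],1],[[45,25,0],[0,0,0],1],[[45,25,0],[0,0,0],1],[[45,25,0],[0,0,0],1],[[45,25,0],[0,0,0],1],[[40,25,0],[0,0,0],1],[[0,0,0],[0,0,0],1]]'
python3 - <<'E'
from h import *
np.set_printoptions(precision=4,suppress=True)
s=bot.observe(); print(s["time"],s["tcp_pos"]);print(R.from_rotvec(s["ee_rot"]).as_matrix())
f=bot.grab_frame("wrist"); cv2.imwrite("pics/w1.png",f["color"]); print(ray(f,(320,200)))
for q in ["keyway","lock_box"]:
    for x in bot.pinpoint(q,f)[:2]: print(q,x["uv"],x["score"],onz(f,x["uv"],.095))
E
```

```text
time: 2.08
tcp_pos: [0.227, -0.5283, 0.2815]
ee_rot: [2.218, 2.224, -0.0]
ft_force: [0.9, 0.1, -0.2]
opening: 0.0855
gripper_force: 0.0
time: 3.32
tcp_pos: [0.4443, -0.1267, 0.2813]
ee_rot: [2.219, 2.223, 0.001]
ft_force: [-0.1, -1.8, -0.1]
opening: 0.0857
gripper_force: 0.0
3.325 [ 0.4443 -0.1267  0.2813]
[[-0.0018  1.      0.0005]
 [ 1.      0.0018  0.0004]
 [ 0.0004  0.0005 -1.    ]]
(array([ 0.4451, -0.0577,  0.423 ]), array([ 0.0118, -0.2863, -0.9581]))
keyway [372.5, 166.8] 0.96 [ 0.5   -0.122  0.095]
lock_box [365.2, 190.8] 0.56 [ 0.4939 -0.1461  0.095 ]
```

View pics/w1.png

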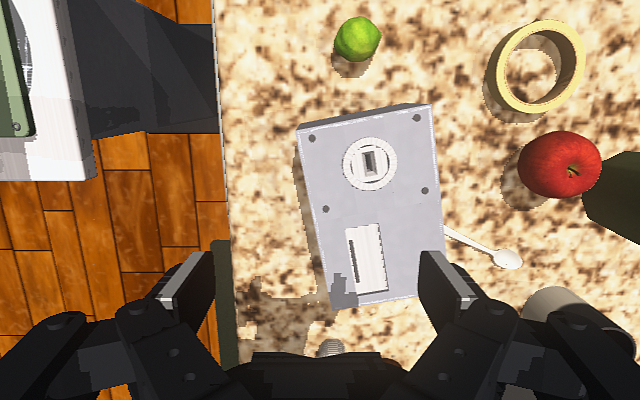

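The wrist view shows the lock clearly: keyway at about (370,163), with screws at (312,138), (417,118), (326,209) and (425,190). I rectify the deck plane to get precise yaw and centre.

```bash
cat >> h.py <<'E'
def rect(f,c,z,size=(0.16,0.16),s=4000):
    # image with columns = +x world, rows = -y world, s px per m
    w,h=int(size[0]*s),int(size[1]*s)
    P=[(c[0]-size[0]/2,c[1]+size[1]/2,z),(c[0]+size[0]/2,c[1]+size[1]/2,z),(c[0]+size[0]/2,c[1]-size[1]/2,z),(c[0]-size[0]/2,c[1]-size[1]/2,z)]
    H=cv2.getPerspectiveTransform(proj(f,P).astype(np.float32),np.float32([[0,0],[w,0],[w,h],[0,h]]))
    return cv2.warpPerspective(f["color"],H,(w,h),flags=cv2.INTER_CUBIC)
E
python3 - <<'E'
from h import *
np.set_printoptions(precision=4,suppress=True)
f=bot.grab_frame("wrist")
sc=[onz(f,u,.095)[:2] for u in [(312,138),(417,118),(326,209),(425,190)]]
print(np.array(sc),np.mean(sc,0))
im=rect(f,(0.5,-0.122),.095,(0.16,0.14))
cv2.imwrite("pics/r1.png",im)
E
```

```text
[[ 0.4397 -0.0971]
 [ 0.538  -0.0789]
 [ 0.4533 -0.1681]
 [ 0.5513 -0.1486]] [ 0.4956 -0.1232]
```

View pics/r1.png

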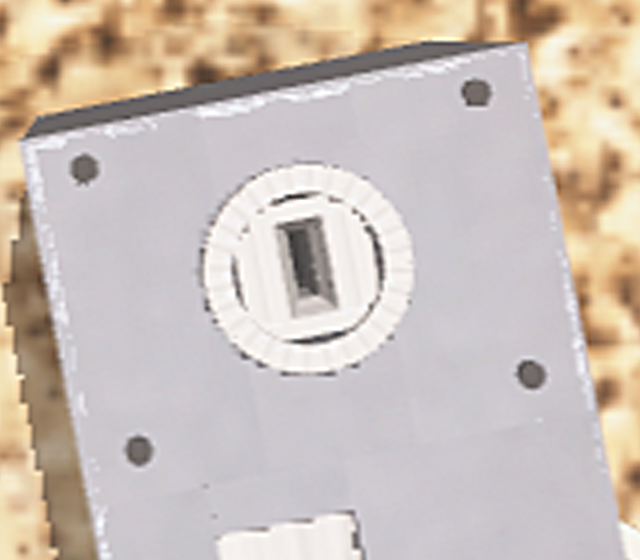

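The rectified view gives the keyway centre at about (0.4965,-0.119) and the box yaw at +0.19 rad. Now I move above the key block.

```bash
python3 -m inch '[[[45,2,0],[0,0,0],1],[[45,2,0],[0,0,0],1],[[45,2,0],[0,0,0],1],[[45,2,0],[0,0,0],1],[[45,2,0],[0,0,0],1],[[45,2,0],[0,0,0],1],[[45,2,0],[0,0,0],1],[[45,0,0],[0,0,0],1],[[15,0,0],[0,0,0],1],[[0,0,0],[0,0,0],1]]'
python3 - <<'E'
from h import *
np.set_printoptions(precision=4,suppress=True)
f=bot.grab_frame("wrist"); print(ray(f,(320,200))[0])
for q,z in [("key_center",.073),("round_center",.07),("key_block",.05)]:
    for x in bot.pinpoint(q,f)[:2]: print(q,x["uv"],x["score"],onz(f,x["uv"],z))
c=(0.467,0.215)
a=rect(f,c,.05,(.1,.2),3000);b=rect(f,c,.093,(.1,.2),3000)
cv2.imwrite("pics/r2.png",np.hstack([a,b]))
E
```

```text
time: 4.78
tcp_pos: [0.4585, 0.2453, 0.2811]
ee_rot: [2.224, 2.218, -0.002]
ft_force: [-0.0, 0.1, 1.3]
opening: 0.0856
gripper_force: 0.0
[0.4597 0.3145 0.4226]
key_center [328.9, 161.3] 0.62 [0.4724 0.2511 0.073 ]
round_center [321.6, 239.6] 0.74 [0.465  0.1626 0.07  ]
round_center [324.7, 181.4] 0.39 [0.4682 0.2291 0.07  ]
key_block [325.3, 183.3] 0.62 [0.4694 0.2221 0.05  ]
```

View pics/r2.png

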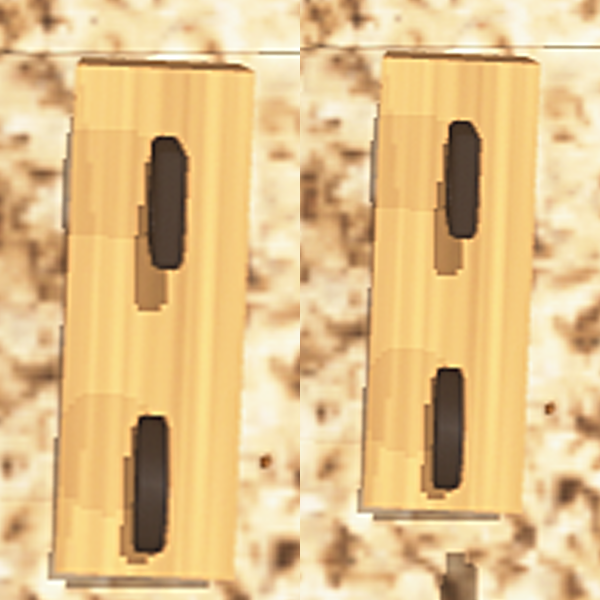

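The rectified view shows the block yawed about -0.043 rad, with the rectangular bow centred at about (0.471,0.2525) and the round one well clear of it. I go down in two stages.

```bash
python3 -m inch '[[[7,12.5,0],[0,0,0.04],0],[[0,0,40],[0,0,0],0],[[0,0,40],[0,0,0],0],[[0,0,40],[0,0,0],0],[[0,0,30],[0,0,0],-0.1],[[0,0,14],[0,0,0],-0.1],[[0,0,0],[0,0,0],-0.1]]'
python3 - <<'E'
from h import *
s=bot.observe(); print(s["tcp_pos"],s["opening"])
f=bot.grab_frame("wrist"); cv2.imwrite("pics/w3.png",f["color"])
for x in bot.pinpoint("key_center",f)[:2]: print(x["uv"],x["score"],onz(f,x["uv"],.073))
E
```

```text
time: 5.85
tcp_pos: [0.4708, 0.2523, 0.117]
ee_rot: [-2.269, -2.172, 0.002]
ft_force: [0.6, -0.5, 1.0]
opening: 0.0387
gripper_force: 0.0
[0.47083252 0.25230905 0.11704509] 0.038655528619776294
[316.3, 220.5] 0.68 [0.47178844 0.25348122 0.073     ]
```

View pics/w3.png

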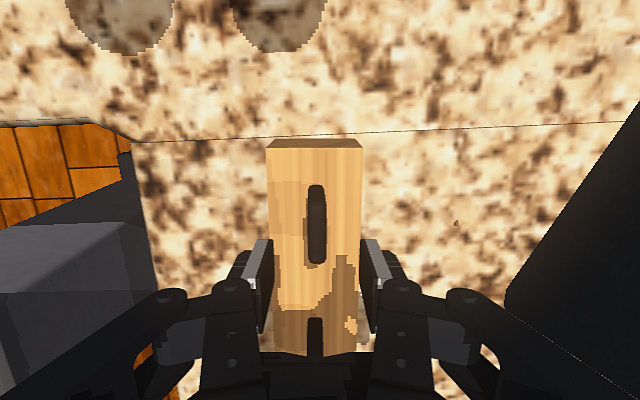

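The key bow (col 316, rows 185–265) sits midway between the pads and is aligned with them. I go down and grip.

```bash
python3 -m inch '[[[1,0.5,30],[0,0,0],-0.1],[[0,0,20],[0,0,0],-0.2],[[0,0,10],[0,0,0],-0.3],[[0,0,0],[0,0,0],-0.6],[[0,0,0],[0,0,0],-1],[[0,0,0],[0,0,0],-1],[[0,0,0],[0,0,0],-1],[[0,0,0],[0,0,0],-1],[[0,0,0],[0,0,0],-1]]'
```

```text
time: 7.08
tcp_pos: [0.471, 0.2541, 0.0581]
ee_rot: [-2.268, -2.173, -0.0]
ft_force: [-5.2, 0.8, 6.0]
opening: 0.0093
gripper_force: 59.1
```

```bash
python3 -m inch '[[[0,-0.5,-3],[0,0,0],-1],[[0,0,-8],[0,0,0],-1],[[0,0,-15],[0,0,0],-1],[[0,0,-20],[0,0,0],-1],[[0,0,-40],[0,0,0],-1],[[0,0,-40],[0,0,0],-1],[[0,0,-16],[0,0,0],-1],[[0,0,0],[0,0,0],-1]]'
python3 - <<'E'
from h import *
np.set_printoptions(precision=4,suppress=True)
s=bot.observe(); print(s["tcp_pos"],s["ee_rot"],s["opening"],s["gripper_force"],s["ft_force"])
T=R.from_rotvec(s["ee_rot"]).as_matrix(); 
for n in ("wrist","side","top"):
    f=bot.grab_frame(n)
    print(n,"exp tip",proj(f,s["tcp_pos"]+T@[0,0,.05]),"exp centre",proj(f,s["tcp_pos"]+T@[0,0,-.014]))
    for q in("key_center","key_tip"):print(q,[(np.round(x["uv"],1),round(x["score"],2)) for x in bot.pinpoint(q,f)[:2]])
    if n=="wrist": cv2.imwrite("pics/w4.png",f["color"])
E
```

```text
time: 8.07
tcp_pos: [0.4722, 0.2544, 0.2018]
ee_rot: [2.267, 2.172, 0.008]
ft_force: [0.2, 0.0, -0.4]
opening: 0.0094
gripper_force: 58.5
[0.4722 0.2544 0.2018] [2.2673 2.1717 0.0084] 0.009351681904045967 58.5004985332489 [ 0.1975  0.0106 -0.4343]
wrist exp tip [[314.7157 219.0202]] exp centre [[314.0546 271.6671]]
key_center [(array([316.6, 272.7]), 0.88)]
key_tip [(array([317.1, 217.1]), 0.77)]
side exp tip [[272.3219 214.1609]] exp centre [[270.2689 197.0561]]
key_center [(array([272. , 196.8]), 0.47), (array([359.1, 156. ]), 0.41)]
key_tip [(array([272.1, 217.5]), 0.5)]
top exp tip [[241.241  185.3982]] exp centre [[236.0502 182.5516]]
key_center []
key_tip [(array([268.8, 193.2]), 0.5)]
```

View pics/w4.png

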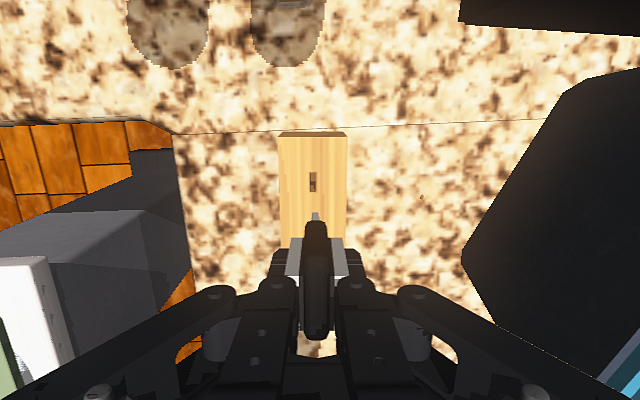

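The key is held straight in the jaws: bow at cols 303–330, tip near (315,217), matching the expected projection within about 2 px. I carry it to above the lock.

```bash
python3 -m inch '[[[-30,4,0],[0,0,0],-1],[[-45,5,0],[0,0,0],-1],[[-45,5,0],[0,0,0],-1],[[-45,5,0],[0,0,0],-1],[[-45,5,0],[0,0,0],-1],[[-45,5,0],[0,0,0],-1],[[-45,5,0],[0,0,0],-1],[[-45,5,0],[0,0,0],-1],[[-27,0.3,0],[0,0,0],-1]]'; python3 -m inch '[[[0,0,0],[0,0,-0.1165],-1],[[0,0,0],[0,0,-0.1165],-1],[[0,0,20],[0,0,0],-1],[[0,0,20],[0,0,0],-1],[[0,0,0],[0,0,0],-1]]'
python3 - <<'E'
from h import *
np.set_printoptions(precision=4,suppress=True)
s=bot.observe(); print(s["tcp_pos"],s["ee_rot"],s["opening"])
r=np.array(s["ee_rot"]);T=R.from_rotvec(r).as_matrix();print("psi",np.arctan2(T[1,0],T[0,0]),T[:,2])
for n in ("wrist","side","top"):
    f=bot.grab_frame(n)
    print(n,"exp tip",proj(f,s["tcp_pos"]+T@[0,0,.05]),"exp keyway",proj(f,[.4955,-.119,.095]))
    for q in("key_center","key_tip","keyway"):print(q,[(np.round(x["uv"],1),round(x["score"],2)) for x in bot.pinpoint(q,f)[:2]])
    cv2.imwrite(f"pics/{n}5.png",f["color"])
a=cv2.imread("pics/wrist5.png")[130:290,240:400];b=cv2.imread("pics/side5.png")[130:210,290:370];
cv2.imwrite("pics/c5.png",np.hstack([cv2.resize(a,(400,400),interpolation=2),cv2.resize(b,(400,400),interpolation=2)]))
E
```

```text
time: 9.65
tcp_pos: [0.4942, -0.1214, 0.1991]
ee_rot: [2.27, 2.171, -0.0]
ft_force: [0.2, 0.0, -0.2]
opening: 0.0094
gripper_force: 58.5
time: 10.28
tcp_pos: [0.4931, -0.1191, 0.1579]
ee_rot: [-1.999, -2.419, 0.003]
ft_force: [0.5, 0.3, 0.4]
opening: 0.0091
gripper_force: 58.4
[ 0.4931 -0.1191  0.1579] [-1.9986 -2.4195  0.0027] 0.009081339145523478
psi 1.7607730173877247 [-0.0037  0.0009 -1.    ]
wrist exp tip [[314.8919 218.7328]] exp keyway [[319.161  212.4099]]
key_center [(array([319.2, 276.5]), 0.62)]
key_tip [(array([315.6, 217.1]), 0.86)]
keyway [(array([323.2, 213.8]), 0.77)]
side exp tip [[330.6781 174.0621]] exp keyway [[330.1666 176.7621]]
key_center [(array([330.1, 158.5]), 0.43)]
key_tip [(array([328.7, 172.4]), 0.37)]
keyway [(array([332.1, 178.7]), 0.59)]
top exp tip [[374.4869 178.668 ]] exp keyway [[373.8825 178.3843]]
key_center []
key_tip []
keyway [(array([191.8, 230.2]), 0.48), (array([480.2, 164.6]), 0.47)]
```

View pics/c5.png

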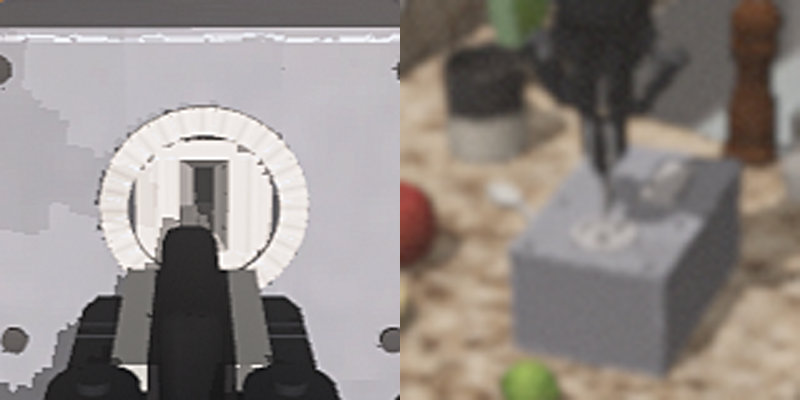

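In the crop the slot is centred at col 321.6 and the key tip at col 316, so the key needs about 3.4 mm along tool +y, which agrees with the first keyway estimate. I correct that and start down.

```bash
python3 -m inch '[[[0,3.4,0],[0,0,0],-1],[[0,0,6],[0,0,0],-1],[[0,0,6],[0,0,0],-1],[[0,0,4],[0,0,0],-1],[[0,0,4],[0,0,0],-1],[[0,0,0],[0,0,0],-1]]'
```

```text
time: 11.62
tcp_pos: [0.4973, -0.1187, 0.1389]
ee_rot: [-2.0, -2.422, 0.001]
ft_force: [-0.1, -0.2, -1.2]
opening: 0.0092
gripper_force: 58.4
```

```bash
python3 -m inch '[[[0,0,3],[0,0,0],-1],[[0,0,3],[0,0,0],-1],[[0,0,3],[0,0,0],-1],[[0,0,3],[0,0,0],-1],[[0,0,0],[0,0,0],-1]]'
```

```text
time: 12.25
tcp_pos: [0.4971, -0.1178, 0.1269]
ee_rot: [-2.0, -2.42, -0.001]
ft_force: [0.3, 5.3, 0.4]
opening: 0.0094
gripper_force: 59.3
```

```bash
python3 -m inch '[[[1,0,0],[0,0,0],-1],[[0,0,4],[0,0,0],-1],[[0,0,4],[0,0,0],-1],[[0,0,3],[0,0,0],-1],[[0,0,0],[0,0,0],-1]]'
```

```text
time: 12.88
tcp_pos: [0.4971, -0.1176, 0.1158]
ee_rot: [-2.0, -2.421, 0.0]
ft_force: [-0.5, 4.3, -1.6]
opening: 0.009
gripper_force: 59.0
```

```bash
python3 -m inch '[[[0.5,0,2],[0,0,0],-1],[[0,0,1],[0,0,0],-1],[[0,0,0],[0,0,0],-1]]'; python3 -m inch '[[[0,0,0],[0,0,0.15],-1],[[0,0,0],[0,0,0.15],-1],[[0,0,0],[0,0,0.1],-1],[[0,0,0],[0,0,0],-1]]'
```

```text
time: 13.25
tcp_pos: [0.4971, -0.1176, 0.1142]
ee_rot: [2.0, 2.422, -0.001]
ft_force: [-3.8, 4.0, 7.7]
opening: 0.0094
gripper_force: 60.2
time: 13.75
tcp_pos: [0.497, -0.1179, 0.1137]
ee_rot: [2.441, 1.976, -0.001]
ft_force: [-3.2, 3.2, 4.9]
opening: 0.0094
gripper_force: 59.6
```

```bash
python3 -m inch '[[[0,0,2],[0,0,0],-1],[[0,0,2],[0,0,0],-1],[[0,0,2],[0,0,0],-1],[[0,0,0],[0,0,0],-1]]'
```

```text
time: 14.25
tcp_pos: [0.497, -0.1178, 0.1073]
ee_rot: [2.441, 1.977, -0.002]
ft_force: [-3.4, 1.7, 4.0]
opening: 0.0088
gripper_force: 59.8
```

```bash
python3 -m inch '[[[0,0,1.5],[0,0,0],-1],[[0,0,1],[0,0,0],-1],[[0,0,1],[0,0,0],-1],[[0,0,0],[0,0,0],-1]]'
```

```text
time: 14.75
tcp_pos: [0.4971, -0.1178, 0.1048]
ee_rot: [2.441, 1.977, -0.001]
ft_force: [-4.8, 1.7, 12.2]
opening: 0.0092
gripper_force: 60.7
```

```bash
python3 -m inch '[[[0,0,0.7],[0,0,0],-1],[[0,0,0],[0,0,0.12],-1],[[0,0,0],[0,0,0.12],-1],[[0,0,0],[0,0,0.12],-1],[[0,0,0],[0,0,0],-1]]'; python3 -c "
from h import *
s=bot.observe();print(s['torque'],s['ft_force'],s['tcp_pos'],s['qpos'])"
```

```text
time: 15.38
tcp_pos: [0.4972, -0.1181, 0.1047]
ee_rot: [2.754, 1.507, -0.0]
ft_force: [-5.9, 1.9, 15.0]
opening: 0.0093
gripper_force: 61.2
[0.16695823 1.20681932 0.05306923] [-5.93198606  1.92345336 15.01495991] [ 0.49719495 -0.11805244  0.10465362] [-0.25461577  0.33855467  1.89216628 -0.00205439  0.90976782  0.31632619]
```

```bash
python3 -m inch '[[[0,0,0],[0,0,0.13],-1],[[0,0,0],[0,0,0.13],-1],[[0,0,0],[0,0,0.13],-1],[[0,0,0],[0,0,0.13],-1],[[0,0,0],[0,0,0.13],-1],[[0,0,0],[0,0,0.13],-1],[[0,0,0],[0,0,0],-1]]'; python3 -c "
from h import *
s=bot.observe();print(s['torque'],s['ft_force'],s['tcp_pos']);T=R.from_rotvec(s['ee_rot']).as_matrix();print(1.7608-np.arctan2(T[1,0],T[0,0]))"
```

```text
time: 16.25
tcp_pos: [0.4973, -0.1188, 0.1047]
ee_rot: [3.119, 0.347, 0.001]
ft_force: [-6.6, -1.1, 14.4]
opening: 0.0093
gripper_force: 61.1
[-0.27796436  1.18532644  0.14944495] [-6.64580272 -1.08081296 14.43174758] [ 0.49729173 -0.11875194  0.10467045]
1.5389155939223989
```

```bash
python3 -m inch '[[[0,0,0],[0,0,0.06],-1],[[0,0,0],[0,0,0.05],-1],[[0,0,0],[0,0,0.02],-1],[[0,0,0],[0,0,0],-1]]'
python3 - <<'E'
from h import *
s=bot.observe();print(s['torque'],s['ft_force'],s['tcp_pos']);T=R.from_rotvec(s['ee_rot']).as_matrix();print(1.7608-np.arctan2(T[1,0],T[0,0]))
f=bot.grab_frame("side");w=bot.grab_frame("wrist");t=bot.grab_frame("top")
a=cv2.resize(f["color"][130:210,290:370],(400,400),interpolation=2);b=cv2.resize(t["color"][150:210,350:410],(400,400),interpolation=2)
cv2.imwrite("pics/c6.png",np.vstack([np.hstack([a,b])]))
x=bot.pinpoint("key_center",w);print([(i["uv"],i["score"]) for i in x[:1]],proj(w,s["tcp_pos"]+T@[0,0,-.014]))
E
```

```text
time: 16.75
tcp_pos: [0.4972, -0.1189, 0.1047]
ee_rot: [3.135, 0.145, 0.001]
ft_force: [-7.4, -1.6, 14.6]
opening: 0.0092
gripper_force: 61.2
[-0.38300525  1.26263839  0.05937063] [-7.36747822 -1.56403536 14.62133151] [ 0.49721663 -0.11887478  0.10466775]
1.66814299020867
[([316.3, 275.2], 0.92)] [[314.92702324 274.44685889]]
```

View pics/c6.png

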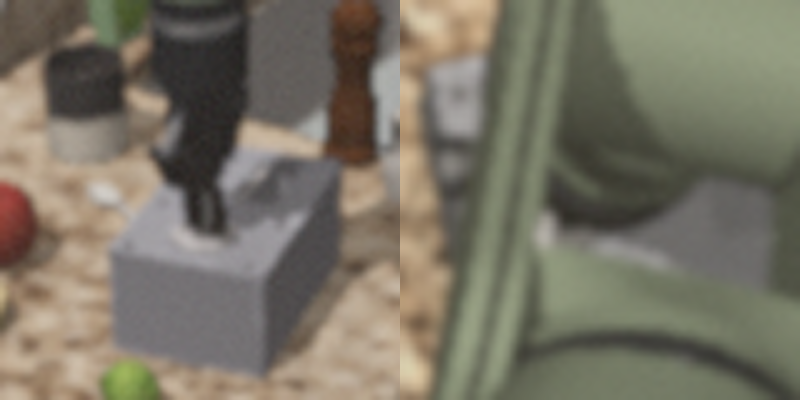

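The side crop shows the key low in the lock and the hatch opening dark; the top view is blocked by the arm. I push slightly further to check for the stop.

```bash
python3 -m inch '[[[0,0,0],[0,0,0.04],-1],[[0,0,0],[0,0,0.04],-1],[[0,0,0],[0,0,0],-1],[[0,0,0],[0,0,0],-1]]'
python3 - <<'E'
from h import *
s=bot.observe();print(s['torque'],s['joint_torque'],s['tcp_pos']);T=R.from_rotvec(s['ee_rot']).as_matrix();print(1.7608-np.arctan2(T[1,0],T[0,0]))
w=bot.grab_frame("wrist");cv2.imwrite("pics/w7.png",w["color"])
E
```

```text
time: 17.45
tcp_pos: [0.4972, -0.119, 0.1047]
ee_rot: [3.137, 0.023, 0.001]
ft_force: [-6.8, -1.8, 15.0]
opening: 0.0091
gripper_force: 61.7
[-0.38152814  1.36987567  0.54896333] [  0.98950982 -30.8280015  -17.85226643   1.25727989  -2.01566845
   0.59180802] [ 0.49715352 -0.11896841  0.10471021]
1.7460512557273418
```

View pics/w7.png

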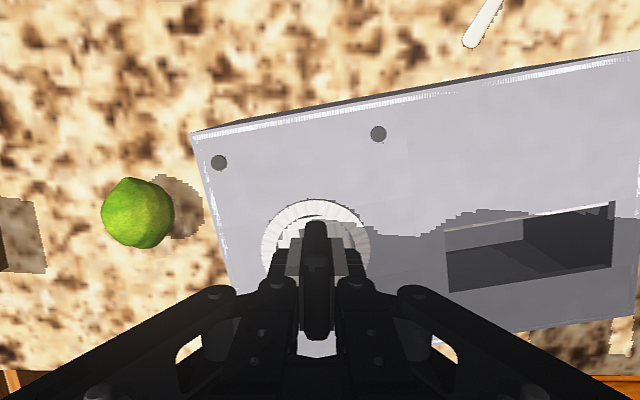

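The picture shows the hatch opening, about (445–615, 205–290), clear and dark, the key held in the lock, and the lime in place. The torque rose to 0.55 N m, so the key is at its stop.

```bash
python3 -c "
from station import bot
print(bot.sign_off())"
```

```text
the job is handed in; nothing more can be done
None
```

The rectangular key is fully home in the lock and turned clockwise to its stop; the hatch is open, and I handed in at about 17.5 s with the gripper still holding the key against its spring. I never touched the round key, and the lime was still in place in the last picture.

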